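Build the sieve tower on the shaker

TASK

Build the sieve tower on the little shaker: working from the bottom up, one piece at a time, seat the fine sieve on the collecting pan, then the medium sieve, then the coarse sieve, and put the cover with the knob on top. Every piece must sit fully home in the one below, nothing may be tipped over on the way, and the timer near the front edge, the white well plate and the marker stay where they are.

Things in the scene. Friction and masses are not known exactly. Their poses are not given: they have to be found in the camera images.
- fine_c (a point): Fine sieve, steel, round, 36 mm high, the lowest, closest mesh (wires 2.8 mm apart, 12 mm above its foot). Foot: spigot 8 mm high, tapering from 43 to 35 mm across; above it the 56 mm wide wall to grip; top 6 mm: collar 51 mm outside, 47 inside. Seated, its spigot is 8 mm deep in the collar below, shoulder on that rim. Point: on the axis, half-way up (18 mm above the foot); z up the axis.
- medium_c (a point): Medium sieve, steel, round, 50 mm high, middle height and mesh (wires 6.5 mm apart, 12 mm above its foot). Foot: spigot 8 mm high, tapering from 43 to 35 mm across; above it the 56 mm wide wall to grip; top 6 mm: collar 51 mm outside, 47 inside. Seated, its spigot is 8 mm deep in the collar below, shoulder on that rim. Point: on the axis, half-way up (25 mm above the foot); z up the axis.
- coarse_c (a point): Coarse sieve, steel, round, 68 mm high, the tallest, widest mesh (wires 13 mm apart, 12 mm above its foot). Foot: spigot 8 mm high, tapering from 43 to 35 mm across; above it the 56 mm wide wall to grip; top 6 mm: collar 51 mm outside, 47 inside. Seated, its spigot is 8 mm deep in the collar below, shoulder on that rim. Point: on the axis, half-way up (34 mm above the foot); z up the axis.
- cover_knob (a point): Cover: closed steel disc, 56 mm across, with a black knob to grip; 46 mm high. Stands on an 8 mm spigot like a sieve's and seats the same way, 8 mm into a collar. Disc 8 to 16 mm above its foot, knob 16 to 46 mm (20 mm thick from 22 to 36 mm, its head 26 mm). Point: on the axis, 34 mm above the foot; z up the axis.
- pan_rim (a point): Centre of the collecting pan's rim, 44 mm above the bench. The pan is an open steel cup without mesh, 14 mm deep, 56 mm across, its top 6 mm a collar like a sieve's (51 mm outside, 47 inside). It is fixed on a round grey shaker base, 94 mm across, 24 mm high, with a small dial on its side; neither moves. z is up.
- timer_white: Bystander, not part of the job, leave it where it is: the white countdown timer near the bench's front edge, 66x66x19 mm, origin under its centre.
- well_plate: Bystander, not part of the job, leave it where it is: a white 96-well plate, 86x128x30 mm, origin under its centre, long side along its y.
- marker_black: Bystander, not part of the job, leave it where it is: a black and white marker pen lying flat, 135 mm long along its y, 13 mm thick, origin under its centre.

How it is judged:
By the outcome, as a careful person would: the job done as asked, in the order asked, and still so for the second after the job is handed in, with the robot touching nothing.
It also fails if it takes over 109 s, if anything falls off the work surface, if the arm or the gripper's body presses on something with over 40 N, if the wrist force passes 120 N, or if a joint passes its speed limit or range.

ROBOT

A 6-joint arm with a two-finger parallel gripper is mounted at the origin on a cart in front of the work surface, level with it; the furniture and walls round the work are solid. World frame = base frame: x ahead of the robot, y to its left, z up, the work surface at z = 0. Lengths are in m, angles in rad, forces in N, time in s.
With the tool pointing down it reaches from about 0.325 to 0.9 m from the base axis. Payload 3.5 kg.
Tool frame: the origin (TCP) lies at the very end of the fingers, on their centre line; the grasp point (between the pads) lies r.grasp_offset behind it (r.grasp_offset is the distance from the TCP to the grasp point, in m); z points along the fingers, x is the direction in which the jaws open and shut, and the axes are right-handed (so a half turn about z gives the same grasp; the last joint's range is limited). The gripper opens to 85 mm and grips with 20 to 120 N. Pads are 22 mm wide; open, the fingers measure 114 mm over their backs; the gripper's body (76 mm by 85 mm) begins 54 mm behind the grasp point. The pads swing forward as they close: fully open they stand 13 mm farther back than shut.
Start: joints at [1.196, 0.276, -0.026, 1.268, 0, 1.467], TCP at [0.168, 0.602, 0.231] pointing down, gripper open.
Joint ranges: [-3.12, 3.12], [-0.85, 1.88], [-1.08, 1.24], [-1.95, 2.15], [-1.57, 1.53], [-3.14, 3.14]. Speed limits (rad/s): [2.57, 2.57, 3.14, 3.14, 3.14, 3.14].

INTERFACE

Orientations are given as a rotation vector (axis times angle).
In Python, from rig import r gives the robot as it stands. Calls block until the motion is done:
- r.movep(position, orientation): joint-space move of the TCP to a pose.
- r.servo_line(position, attitude=None, feed=0.15, threshold=None): straight line of the TCP; attitude=None keeps the orientation; feed is the mean speed in m/s. With threshold (N) it stops when the force on the tool has changed by that much, and returns True; else False.
- r.move_joints(angles): joint-space move.
- r.open_gripper() and r.gripper_close(force=None): open the fingers fully, or close them until they stop; force is the grip in N (None keeps the last).
- r.hold(seconds).
- r.solve_ik(position, orientation): joint angles nearest the present ones, or None.
- r.state(): the state.
- r.grab_frame(name): name is "scene" or "top" or "wrist"; returns a dict with "frame" (384x512x3 uint8, red, green, blue), "intrinsics" (3x3 intrinsics, pixels), "k1" (the pictures are not rectified: a ray, as slopes to the right and down, at radius r is drawn at 1 + k1 r^2 times it, then the intrinsics apply), "world_from_camera" (4x4, takes a point from camera to world coordinates); the wrist camera has in their place "tool_from_camera" (4x4, takes a point from camera to tool coordinates, whose origin is the TCP and whose axes are the tool frame's). Camera axes: x right, y up, looking along -z (the intrinsics and any distortion apply to the point x, -y, -z); pixel columns grow to the right and rows downward; lengths in m; the calibration is good to about 2 mm. A picture is of the moment at which its call begins: read the wrist's pose just before it. There is no depth.
A pose or a line that the arm cannot do raises r.Unreachable and nothing moves.
- r.sign_off(): hands the job in, once; it reports no verdict.
The state is a dict: "t": time; "joints": joint angles; "dq": joint speeds; "joint_torque": joint torques, N m; "tcp_pos": TCP position; "ee_rot": TCP orientation; "contact_force": force on the tool from outside, world axes, zero at the start; "moment": the same for the moment, N m; "finger_gap": opening from 0.0 (shut) to 1.0 (fully open).
Only numpy, scipy, OpenCV 4.12 (cv2) and the standard library are available. Lean on these libraries where they do the work, as an engineer would, in place of code of your own. Each camera call takes 0.05 s, during which the arm holds its last target.

## Working session

There is one attempt and no reset: what is moved stays moved. The work goes in short steps, each a Python script; the robot and the scene stay as the last script left them, time stands still between calls to the robot, and variables do not carry over. Pictures are saved under pics/ and viewed, and the job is handed in when it is done.

```bash
ls; mkdir -p pics; python3 - <<'E'
from rig import r
import cv2
print(r.state()); print(r.grasp_offset)
for n in ["scene","top","wrist"]:
    d=r.grab_frame(n); cv2.imwrite(f"pics/{n}0.png",d["frame"][:,:,::-1])
    print(n,d["intrinsics"],d["k1"],d.get("world_from_camera",d.get("tool_from_camera")))
E
```

```text
pics
{'t': 0.0, 'joints': array([ 1.19558956e+00,  2.77139251e-01, -2.78878130e-02,  1.26799447e+00,
        2.49110731e-05,  1.46740576e+00]), 'dq': array([ 7.28767117e-04, -9.75558411e-04,  5.38943827e-04, -1.68535707e-03,
        3.90730321e-04,  7.51397811e-05]), 'joint_torque': array([ 6.87589727e-04, -4.45506978e+01,  2.95201653e+01,  1.64098910e-02,
       -9.14407724e-05, -5.53054392e-06]), 'tcp_pos': array([0.16751137, 0.60132679, 0.23015255]), 'ee_rot': array([ 2.50103567,  1.89928662, -0.00300621]), 'contact_force': array([-0.1822243 ,  0.56066749,  0.20897901]), 'moment': array([-0.03707189, -0.00973645,  0.01949732]), 'finger_gap': 0.9962261087200187}
0.0187
scene [[413.420909     0.         258.01604092]
 [  0.         413.420909   186.94742133]
 [  0.           0.           1.        ]] -0.11889215040248534 [[ 0.66430644  0.54957606 -0.50661929 -0.03317843]
 [-0.74732204  0.50138371 -0.43603228 -0.47980306]
 [ 0.01437775  0.66826681  0.74378273  0.88572582]
 [ 0.          0.          0.          1.        ]]
top [[390.52006733   0.         255.10851826]
 [  0.         390.52006733 193.54832603]
 [  0.           0.           1.        ]] -0.04339534803828445 [[ 0.00878489  0.99341948 -0.11419526  0.39107265]
 [-0.99970309  0.01132077  0.021577   -0.01015486]
 [ 0.02272779  0.1139718   0.99322398  1.03058351]
 [ 0.          0.          0.          1.        ]]
wrist [[274.75149071   0.         255.20364758]
 [  0.         274.75149071 193.41880521]
 [  0.           0.           1.        ]] -0.04236957432586129 [[ 9.99999498e-01  9.62147335e-04  2.81098545e-04 -3.05901834e-04]
 [ 1.00194315e-03 -9.51289883e-01 -3.08296213e-01 -7.93896643e-02]
 [-2.92201769e-05  3.08296339e-01 -9.51290369e-01 -1.42458341e-01]
 [ 0.00000000e+00  0.00000000e+00  0.00000000e+00  1.00000000e+00]]
```

View pics/scene0.png

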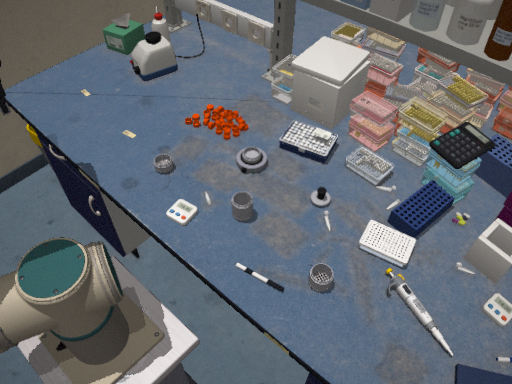

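View pics/top0.png

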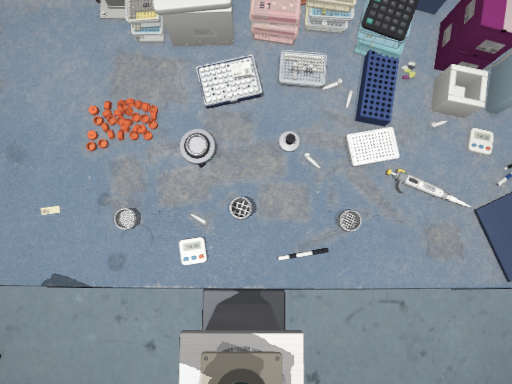

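View pics/wrist0.png

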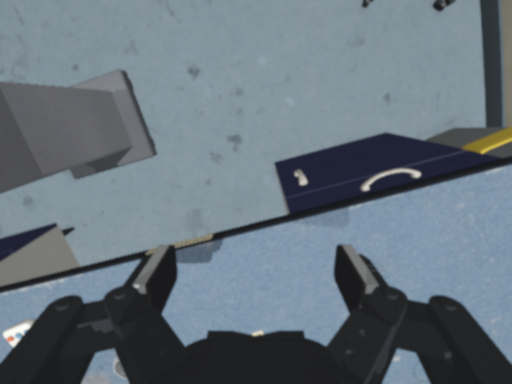

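Top view: the pan is at (197,147), the fine sieve at (125,218), the coarse at (241,208), the medium at (350,220) and the cover at (289,141). The timer is at (193,251), the plate at (373,146) and the marker at (303,254). In the scene view the sieve heights match these names. Next I convert these pixels to coarse positions, then refine them with the wrist camera.

```bash
cat > h.py <<'E'
from rig import r
import numpy as np, cv2
from scipy.spatial.transform import Rotation as R
def ray(d,uv,T=None):
    K=np.array(d["intrinsics"]); 
    p=cv2.undistortPoints(np.array([[uv]],float),K,np.array([d["k1"],0,0,0,0]))[0,0]
    W=d["world_from_camera"] if T is None else T@d["tool_from_camera"]
    W=np.array(W)
    v=W[:3,:3]@np.array([p[0],-p[1],-1.0]); return W[:3,3],v
def onplane(d,uv,z,T=None):
    o,v=ray(d,uv,T); return o+v*(z-o[2])/v[2]
def proj(d,P,T=None):
    W=np.array(d["world_from_camera"] if T is None else T@d["tool_from_camera"])
    c=W[:3,:3].T@(np.array(P)-W[:3,3]); x,y=c[0]/-c[2],-c[1]/-c[2]
    s=1+d["k1"]*(x*x+y*y); K=d["intrinsics"]; return np.array([K[0][0]*x*s+K[0][2],K[1][1]*y*s+K[1][2]])
def toolT():
    s=r.state(); T=np.eye(4); T[:3,:3]=R.from_rotvec(s["ee_rot"]).as_matrix(); T[:3,3]=s["tcp_pos"]; return T
def down(yaw):  # tool z down, tool x at angle yaw in world
    c,s=np.cos(yaw),np.sin(yaw)
    return R.from_matrix(np.array([[c,s,0],[s,-c,0],[0,0,-1.]])).as_rotvec()
E
python3 - <<'E'
from h import *
d=r.grab_frame("top"); f=d["frame"]
for n,uv,z in [("pan",(197,146),.044),("fine",(125,218),.036),("coarse",(241,208),.068),("medium",(350,220),.05),("cover",(290,138),.046),("timer",(193,251),.019),("plate",(373,146),.03),("marker",(303,254),.013)]:
    p=onplane(d,uv,z); print(n,p.round(3),np.hypot(*p[:2]).round(3),np.degrees(np.arctan2(p[1],p[0])).round(1))
cv2.imwrite("pics/topz.png",cv2.resize(f[110:270,90:390,::-1],None,fx=2.6,fy=2.6,interpolation=cv2.INTER_CUBIC))
print(R.from_rotvec(r.state()["ee_rot"]).as_matrix().round(2))
E
```

```text
pan [0.626 0.119 0.044] 0.637 10.8
fine [0.439 0.298 0.036] 0.531 34.2
coarse [0.465 0.003 0.068] 0.465 0.4
medium [ 0.439 -0.272  0.05 ] 0.517 -31.8
cover [ 0.65  -0.121  0.046] 0.661 -10.5
timer [0.357 0.126 0.019] 0.379 19.4
plate [ 0.636 -0.343  0.03 ] 0.723 -28.3
marker [ 0.352 -0.158  0.013] 0.386 -24.1
[[ 0.27  0.96 -0.  ]
 [ 0.96 -0.27 -0.  ]
 [-0.   -0.   -1.  ]]
```

View pics/topz.png

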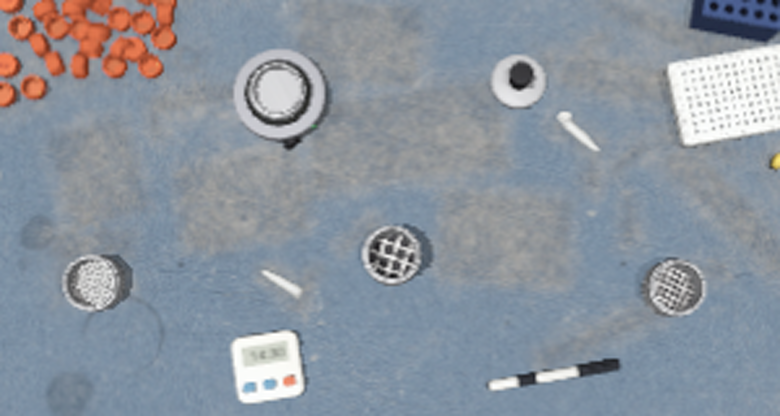

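```bash
cat >> h.py <<'E'
def look(n,p,h,name):
    az=np.arctan2(p[1],p[0])
    r.movep([p[0],p[1],h],down(az+np.pi/2))
    r.hold(.2)
    T=toolT(); d=r.grab_frame("wrist"); cv2.imwrite(f"pics/{name}.png",d["frame"][:,:,::-1])
    np.save(f"pics/{name}_T.npy",T); np.save(f"pics/{name}_f.npy",d["frame"]); return d,T
E
python3 - <<'E'
from h import *
r.movep([.44,.297,.17],down(np.radians(34.2+90)))
for n,p,h in [("fine",(.439,.298),.15),("pan",(.626,.119),.16)]:
    d,T=look(n,p,h,"w_"+n)
    print(n,T[:3,3].round(4),proj(d,[*p,{"fine":.036,"pan":.044}[n]],T),r.state()["t"],r.state()["joints"].round(2))
E
```

```text
fine [0.4394 0.2986 0.1508] [254.98154914 188.89959844] 2.225 [ 0.47  0.17 -0.34  1.06  0.   -0.12]
pan [0.625  0.1204 0.1601] [253.75298386 189.99925101] 3.4917 [ 0.09  0.34 -0.09  1.14  0.   -0.1 ]
```

View pics/w_fine.png

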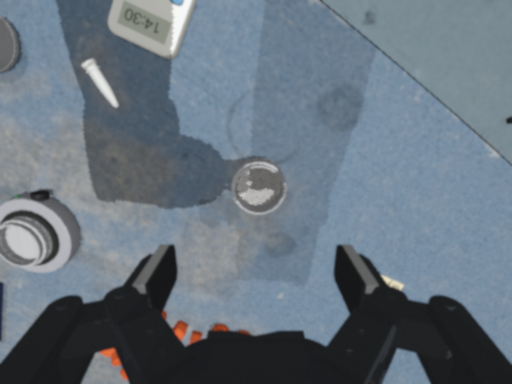

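View pics/w_pan.png

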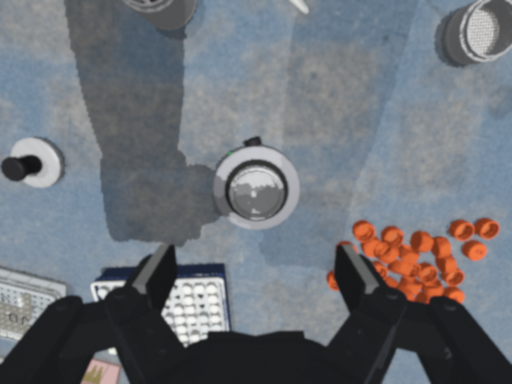

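The fine sieve's rim centre is near (259,187) and the pan's near (257,192), both within 5 px of where I predicted. I'll zoom in and fit the rims.

```bash
python3 - <<'E'
import numpy as np,cv2
out=[]
for n,(u,v) in [("fine",(259,187)),("pan",(257,190))]:
    f=np.load(f"pics/w_{n}_f.npy")[:,:,::-1]
    out.append(cv2.resize(f[v-50:v+50,u-50:u+50],None,fx=4,fy=4,interpolation=cv2.INTER_CUBIC))
cv2.imwrite("pics/z1.png",np.hstack(out))
E
```

```text
(no output)
```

View pics/z1.png

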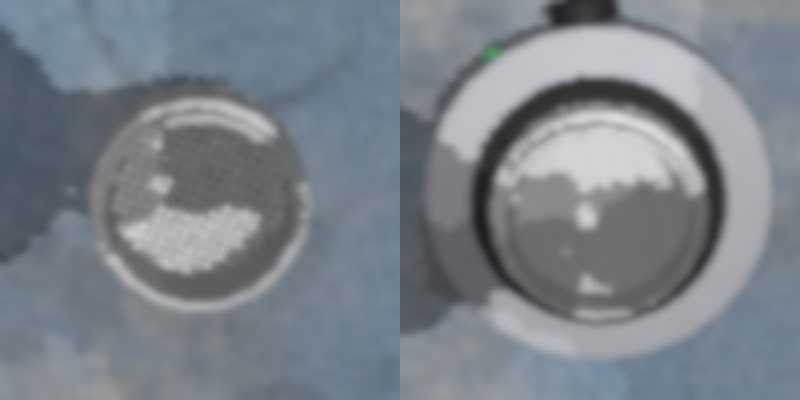

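```bash
cat >> h.py <<'E'
def circ(d,T,c,z,D,img,col=(0,255,0),s=1,off=(0,0)):
    for a in np.linspace(0,2*np.pi,60):
        p=(proj(d,[c[0]+D/2*np.cos(a),c[1]+D/2*np.sin(a),z],T)-off+.5)*s
        cv2.circle(img,tuple(int(round(x)) for x in p),1,col,-1)
def overlay(name,specs,c,half=50,s=4):
    d=r_cal; f=np.load(f"pics/{name}_f.npy")[:,:,::-1]; T=np.load(f"pics/{name}_T.npy")
    u=proj(d,[*c,specs[0][0]],T).astype(int)-half
    im=cv2.resize(f[u[1]:u[1]+2*half,u[0]:u[0]+2*half],None,fx=s,fy=s,interpolation=cv2.INTER_CUBIC)
    cols=[(0,255,0),(0,0,255),(255,0,255)]
    for (z,D),k in zip(specs,cols): circ(d,T,c,z,D,im,k,s,u)
    return im
r_cal=dict(intrinsics=np.array([[274.75149071,0,255.20364758],[0,274.75149071,193.41880521],[0,0,1]]),k1=-0.04236957432586129,
 tool_from_camera=np.array([[9.99999498e-01,9.62147335e-04,2.81098545e-04,-3.05901834e-04],[1.00194315e-03,-9.51289883e-01,-3.08296213e-01,-7.93896643e-02],[-2.92201769e-05,3.08296339e-01,-9.51290369e-01,-1.42458341e-01],[0,0,0,1]]))
E
python3 - <<'E'
from h import *
g=lambda n,uv,z:onplane(r_cal,uv,z,np.load(f"pics/w_{n}_T.npy"))[:2]
a=g("fine",(259,187.2),.034); b=g("pan",(256.5,193.3),.044); c=g("pan",(256.4,187.5),.024)
print(a,b,c)
cv2.imwrite("pics/z2.png",np.hstack([overlay("w_fine",[(.036,.051),(.030,.056)],a),overlay("w_pan",[(.044,.051),(.024,.094)],(b+c)/2)]))
E
```

```text
[0.43613236 0.30039028] [0.62897547 0.12214216] [0.62899002 0.1221347 ]
```

View pics/z2.png

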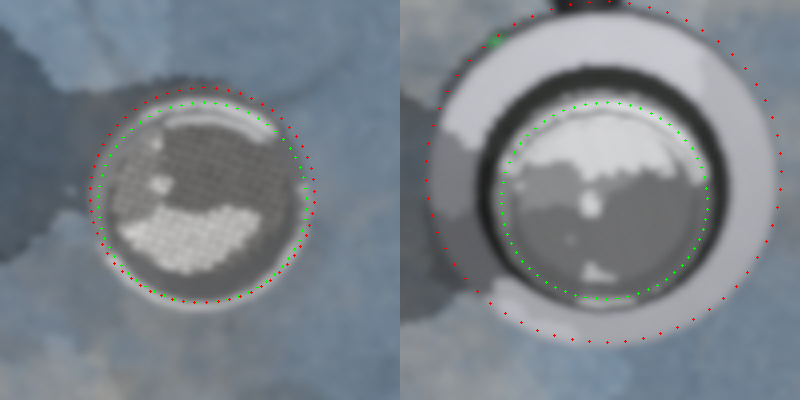

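Both overlays sit about 1 px (1 mm) high, so I shift by that and grasp the fine sieve.

```bash
cat >> h.py <<'E'
def pick(p,z,yaw,zup=.12,force=40):
    r.movep([p[0],p[1],zup],down(yaw)); r.servo_line([p[0],p[1],z],feed=.1)
    r.hold(.2)
    r.gripper_close(force); r.hold(.2); print("grip gap",r.state()["finger_gap"],"tcp",r.state()["tcp_pos"].round(4))
E
python3 - <<'E'
from h import *
g=lambda n,uv,z:onplane(r_cal,uv,z,np.load(f"pics/w_{n}_T.npy"))[:2]
a=g("fine",(259,188.2),.034); b=g("pan",(255.7,194),.044); print(a,b)
np.save("fine.npy",a);np.save("pan.npy",b)
az=np.arctan2(a[1],a[0])+np.pi/2
pick(a,.001,az)
r.servo_line([*a,.02],feed=.05); r.hold(.2)
s=r.state();print(s["contact_force"],s["finger_gap"],s["t"])
d=r.grab_frame("wrist");cv2.imwrite("pics/g1.png",d["frame"][:,:,::-1])
E
```

```text
[0.43698176 0.3009716 ] [0.62983919 0.12150241]
grip gap 0.648594535955623 tcp [0.4371 0.301  0.0016]
[-0.40441682 -0.3983722  -0.91739269] 0.6531291942367786 7.4
```

View pics/g1.png

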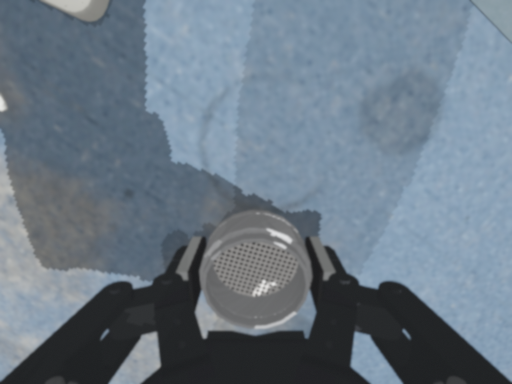

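The sieve is gripped (gap 0.65, about 55 mm) and hangs level, with its rim centred near (255,268). I'll check its offset in the jaws, then place it.

```bash
cat >> h.py <<'E'
def place(p,ztarget,yaw,zhover,thr=10):
    r.servo_line([*r.state()["tcp_pos"][:2],zhover],feed=.15)
    r.movep([p[0],p[1],zhover],down(yaw)); r.hold(.3)
    r.servo_line([p[0],p[1],ztarget+.014],feed=.08); r.hold(.2)
    hit=r.servo_line([p[0],p[1],ztarget-.003],feed=.02,threshold=thr)
    s=r.state();print("hit",hit,"z",s["tcp_pos"].round(4),"target",ztarget,"F",s["contact_force"].round(1),"t",s["t"])
    return hit
E
python3 - <<'E'
from h import *
print(proj(r_cal,[0,0,-.035],np.eye(4)), proj(r_cal,[0,.01,-.035],np.eye(4)))
b=np.load("pan.npy")
place(b,.001+.036,np.arctan2(b[1],b[0])+np.pi/2,.12)
d=r.grab_frame("wrist");cv2.imwrite("pics/g2.png",d["frame"][:,:,::-1])
d=r.grab_frame("scene");cv2.imwrite("pics/s2.png",cv2.resize(d["frame"][100:230,150:350,::-1],None,fx=4,fy=4))
E
```

```text
[256.02875527 284.91370693] [256.02857639 302.56018034]
hit True z [0.6296 0.1215 0.0376] target 0.037 F [-1.2  0.6  4. ] t 11.4667
```

View pics/s2.png

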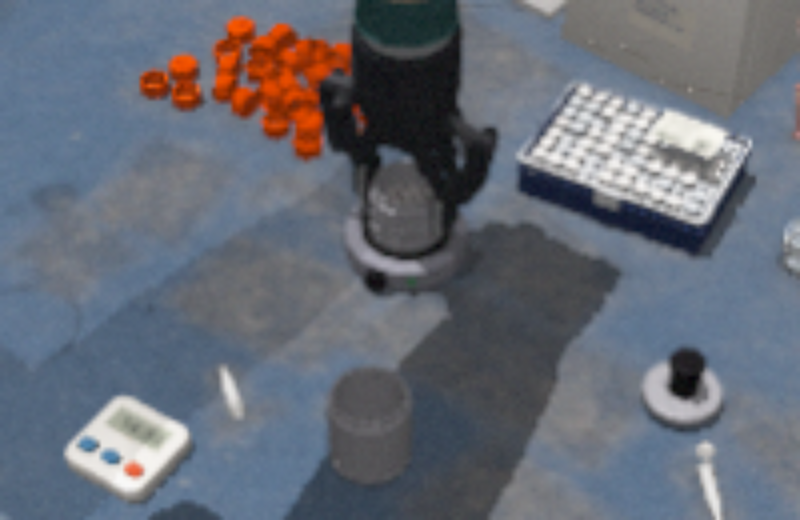

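View pics/g2.png

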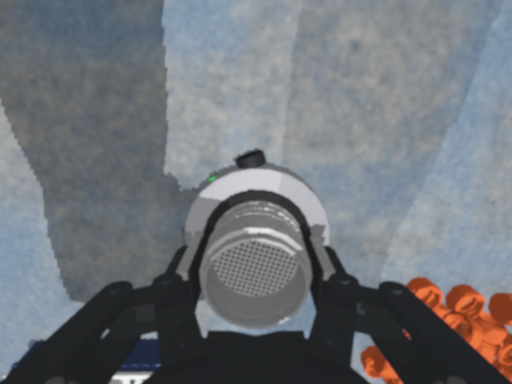

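Contact came at z = 0.0376 against an expected 0.037, so the sieve is essentially home. I press lightly, release, back off and check.

```bash
python3 - <<'E'
from h import *
p=r.state()["tcp_pos"]
print(r.servo_line([p[0],p[1],.035],feed=.02,threshold=12),r.state()["tcp_pos"],r.state()["contact_force"])
r.servo_line([p[0],p[1],.0375],feed=.05)
r.open_gripper(); r.hold(.2)
p=r.state()["tcp_pos"]
r.servo_line([p[0],p[1],.185],feed=.15)
b=np.load("pan.npy")
d,T=look("fs",b,.185,"w_fs"); print(r.state()["t"])
cv2.imwrite("pics/z3.png",np.hstack([overlay("w_fs",[(.072,.051),(.066,.056),(.024,.094)],b)]))
# medium
d,T=look("m",(.439,-.272),.165,"w_med")
E
```

```text
False [0.6296347  0.12147596 0.03751313] [-5.65653527 -0.67749584 15.42828855]
14.3083
```

View pics/z3.png

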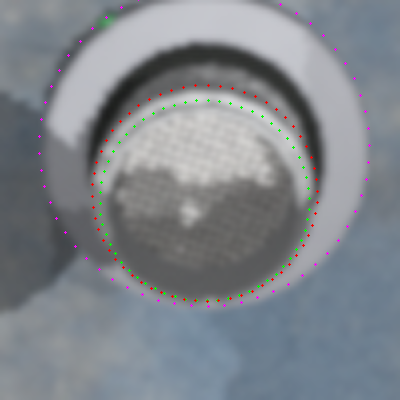

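View pics/w_med.png

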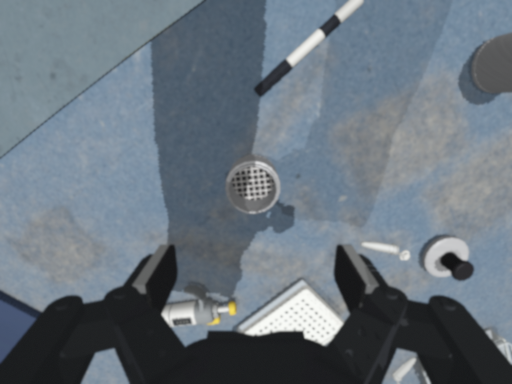

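The fine sieve is home: it blocked at 37.5 mm under 15 N, exactly the expected height, and its rim overlay at 72 mm matches. The medium sieve is near (253,187), and I fit it the same way.

```bash
python3 - <<'E'
from h import *
a=onplane(r_cal,(253,187.7),.047,np.load("pics/w_med_T.npy"))[:2]; print(a); np.save("medium.npy",a)
cv2.imwrite("pics/z4.png",overlay("w_med",[(.050,.051),(.044,.056)],a))
E
```

```text
[ 0.43754868 -0.27316041]
```

View pics/z4.png

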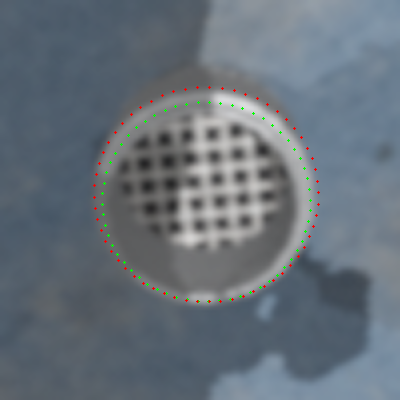

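```bash
cat >> h.py <<'E'
def job(p,zg,zseat,zclear,force=40):
    b=np.load("pan.npy"); yb=np.arctan2(b[1],b[0])+np.pi/2
    pick(p,zg,np.arctan2(p[1],p[0])+np.pi/2,zup=.16,force=force)
    zg=r.state()["tcp_pos"][2]; zt=zg+zseat
    place(b,zt,yb,zclear)
    r.servo_line([*b,zt-.003],feed=.02,threshold=12); s=r.state()
    print("pressed",s["tcp_pos"].round(4),"expect",round(zt,4),s["contact_force"].round(1),s["finger_gap"])
    d=r.grab_frame("wrist");cv2.imwrite("pics/last.png",d["frame"][:,:,::-1])
    return zt
def release(zt,top):
    b=np.load("pan.npy"); p=r.state()["tcp_pos"]
    r.servo_line([p[0],p[1],max(zt,p[2])],feed=.05); r.open_gripper(); r.hold(.2)
    p=r.state()["tcp_pos"]; r.servo_line([p[0],p[1],top],feed=.15)
E
python3 - <<'E'
from h import *
zt=job(np.load("medium.npy"),.006,.064,.14); print(r.state()["t"])
E
cp pics/last.png pics/last_med.png
```

```text
grip gap 0.6485180244139038 tcp [ 0.4377 -0.2734  0.0064]
hit True z [0.6296 0.1215 0.0704] target 0.07043332980033866 F [-0.3  0.7  4.9] t 23.5833
pressed [0.6296 0.1215 0.0704] expect 0.0704 [-0.7 -0.3  5.4] 0.6512694600054287
23.8417
```

View pics/last_med.png

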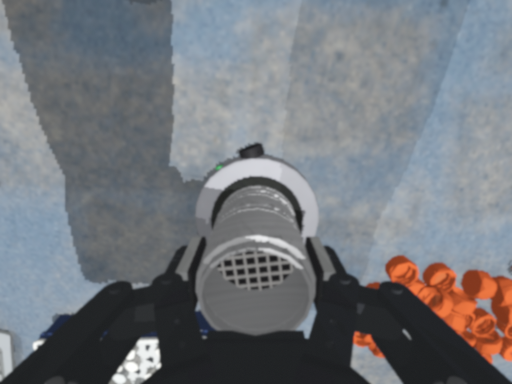

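The medium sieve is home: contact came exactly at the expected 70.4 mm, and the picture shows the stack aligned. I release it and look at the coarse sieve.

```bash
python3 - <<'E'
from h import *
release(.0704,.23)
b=np.load("pan.npy")
look("ms",b,.23,"w_ms")
look("c",(.465,.003),.185,"w_coarse")
a=onplane(r_cal,proj(r_cal,[.465,.003,.068],np.load("pics/w_coarse_T.npy")),.068,np.load("pics/w_coarse_T.npy"))[:2]
cv2.imwrite("pics/z5.png",np.hstack([overlay("w_ms",[(.114,.051),(.108,.056)],b),overlay("w_coarse",[(.068,.051),(.062,.056)],a)]))
print(proj(r_cal,[.465,.003,.068],np.load("pics/w_coarse_T.npy")))
E
```

```text
[255.28002895 186.71515406]
```

View pics/z5.png

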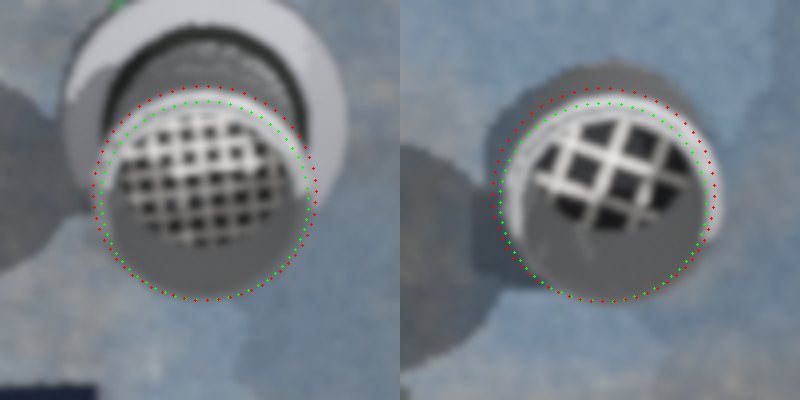

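```bash
python3 - <<'E'
from h import *
a=onplane(r_cal,(257.3,188.3),.068,np.load("pics/w_coarse_T.npy"))[:2]; print(a); np.save("coarse.npy",a)
zt=job(a,.015,.106,.18); print(r.state()["t"])
E
cp pics/last.png pics/last_c.png
```

```text
[0.46662291 0.0050094 ]
grip gap 0.6285680895235637 tcp [0.467  0.005  0.0153]
hit True z [0.6297 0.1215 0.1213] target 0.1213250130977924 F [0.2 0.1 4.2] t 34.1167
pressed [0.6301 0.1216 0.1212] expect 0.1213 [-4.9 -0.5 13.9] 0.6371479650683516
34.4167
```

View pics/last_c.png

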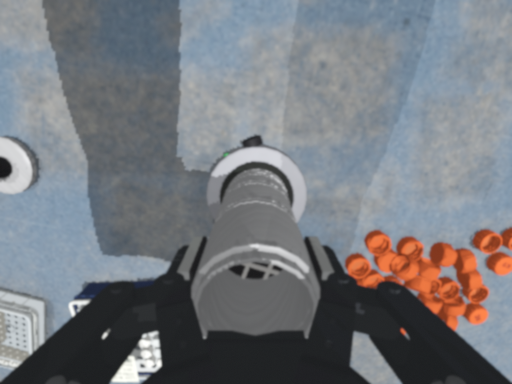

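The coarse sieve is home: contact at 121.3 mm, as expected. I release it and look at the cover.

```bash
python3 - <<'E'
from h import *
release(.1213,.285)
b=np.load("pan.npy")
look("cs",b,.285,"w_cs")
c=(.65,-.121)
look("k",c,.17,"w_cov")
cv2.imwrite("pics/z6.png",np.hstack([overlay("w_cs",[(.174,.051),(.168,.056)],b),overlay("w_cov",[(.046,.026),(.016,.056)],c)]))
print(proj(r_cal,[*c,.046],np.load("pics/w_cov_T.npy")),r.state()["t"])
E
```

```text
[254.09544098 185.84758336] 38.325
```

View pics/z6.png

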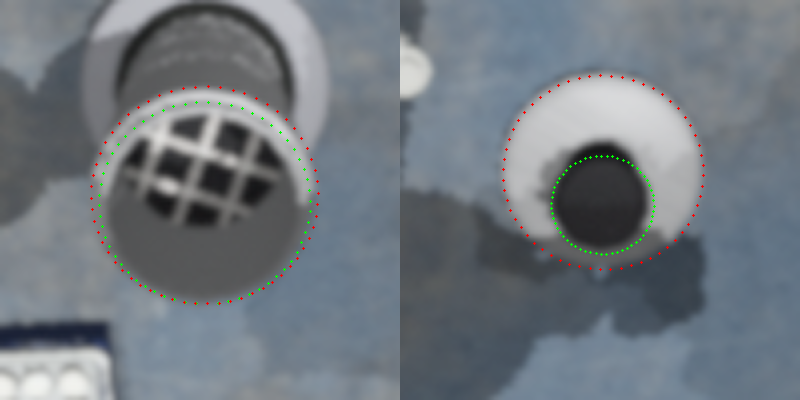

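The tower rim matches at 174 mm. The cover is about 1.5 px above its predicted spot, so I take pixel (253.8,184.4) and grip the knob just above the disc.

```bash
python3 - <<'E'
from h import *
a=onplane(r_cal,(253.8,184.4),.046,np.load("pics/w_cov_T.npy"))[:2]; print(a)
zt=job(a,.020,.166,.24,force=40); print(r.state()["t"])
d=r.grab_frame("scene");cv2.imwrite("pics/s7.png",cv2.resize(d["frame"][60:210,150:350,::-1],None,fx=4,fy=4))
E
cp pics/last.png pics/last_k.png
```

```text
[ 0.64844255 -0.12101443]
grip gap 0.27034482509848673 tcp [ 0.6485 -0.1209  0.0201]
hit True z [0.6304 0.1215 0.186 ] target 0.18614758746814045 F [-0.7  0.2  5.6] t 45.5833
pressed [0.6313 0.1216 0.1859] expect 0.1861 [-2.   0.3  8.8] 0.2733691141321203
45.8833
```

View pics/last_k.png

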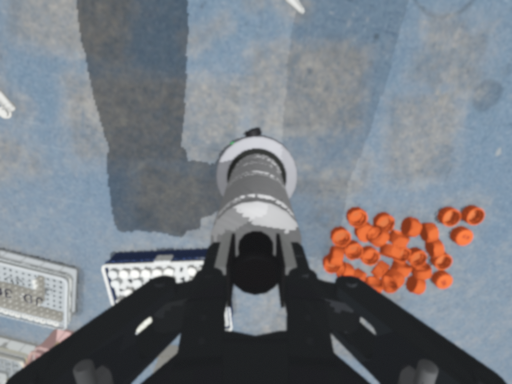

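View pics/s7.png

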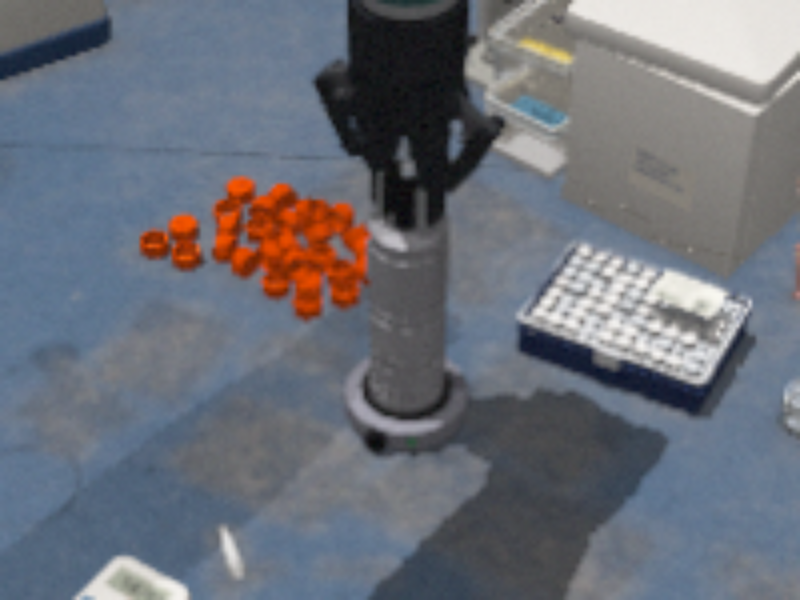

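The cover is at its seated height (186 mm expected and measured), and the tower is straight. I release it, withdraw and check.

```bash
python3 - <<'E'
from h import *
release(.1861,.30)
p=r.state()["tcp_pos"]; print(p)
b=np.load("pan.npy")
T=toolT(); d=r.grab_frame("wrist"); np.save("pics/w_fin_T.npy",T); np.save("pics/w_fin_f.npy",d["frame"])
cv2.imwrite("pics/z8.png",overlay("w_fin",[(.182,.056),(.212,.026)],b,half=60,s=5))
r.movep([.40,.30,.30],down(np.radians(127))); r.hold(.5)
d=r.grab_frame("scene");cv2.imwrite("pics/s8.png",cv2.resize(d["frame"][80:210,160:340,::-1],None,fx=4.4,fy=4.4))
d=r.grab_frame("top");cv2.imwrite("pics/t8.png",d["frame"][:,:,::-1])
print([np.round(x,1) for x in (proj(d,[*b,.016+.166]),proj(d,[*b,.212]))],r.state()["t"])
E
```

```text
[0.63075787 0.12157567 0.29882927]
[array([188.3, 129.8]), array([186.2, 125.9])] 49.6917
```

View pics/s8.png

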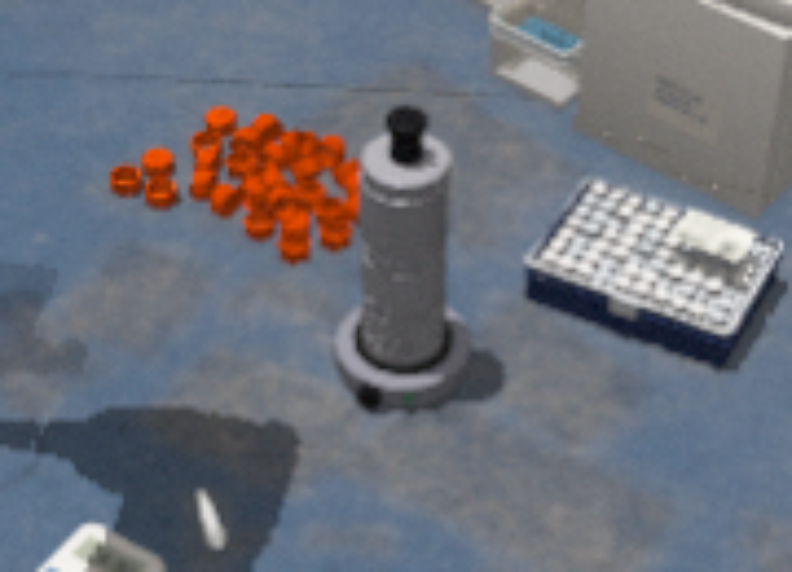

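View pics/t8.png

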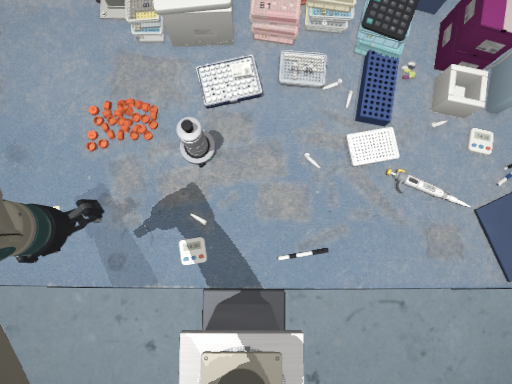

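View pics/z8.png

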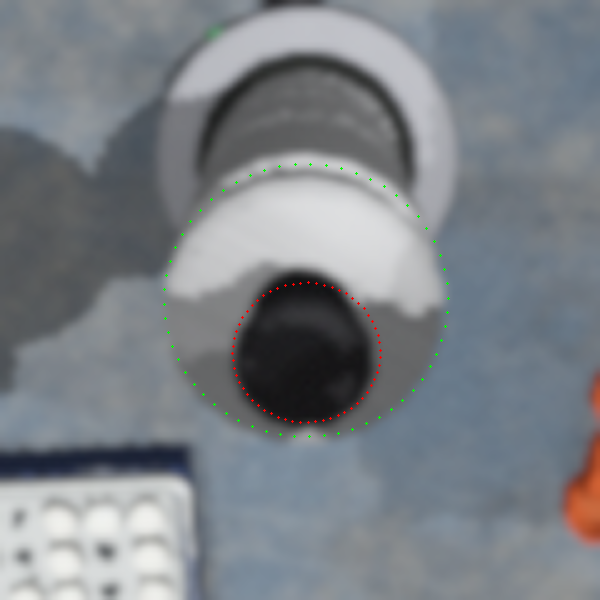

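The tower stands straight and the timer, plate and marker are unmoved. I take one tilted wrist view from closer in, to check that the joints are even, the cover's especially.

```bash
python3 - <<'E'
from h import *
b=np.load("pan.npy"); az=np.arctan2(b[1],b[0]); u=np.array([np.cos(az),np.sin(az),0])
t=np.radians(50)
x=np.array([-u[1],u[0],0]); z=u*np.sin(t)+np.array([0,0,-np.cos(t)]); y=np.cross(z,x)
rv=R.from_matrix(np.stack([x,y,z],1)).as_rotvec()
for rad,h in [(.46,.29),(.44,.29),(.42,.30),(.40,.30)]:
    p=u*rad; p=[p[0],p[1],h]
    q=r.solve_ik(p,rv)
    if q is not None:
        print(rad,h,q); 
        r.movep(p,rv); r.hold(.4)
        T=toolT(); d=r.grab_frame("wrist")
        f=d["frame"][::-1,::-1,::-1]; cv2.imwrite("pics/tilt.png",f)
        cv2.imwrite("pics/tiltz.png",cv2.resize(f[80:330,180:340],None,fx=2.4,fy=2.4,interpolation=cv2.INTER_CUBIC)); break
print(r.state()["t"])
E
```

```text
0.46 0.29 [-0.08514551 -0.62791806 -0.92352985  0.42153683  0.21008592 -0.1798918 ]
51.0417
```

View pics/tilt.png

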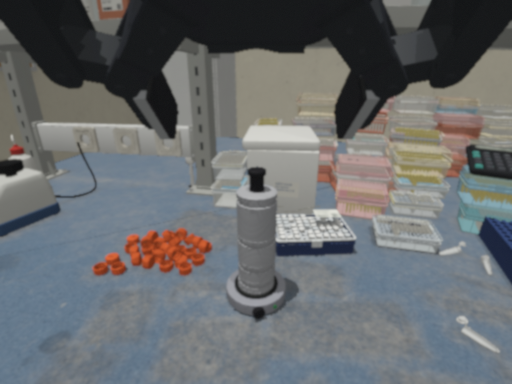

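```bash
python3 - <<'E'
import cv2
f=cv2.imread("pics/tilt.png"); cv2.imwrite("pics/tiltz2.png",cv2.resize(f[165:315,215:300],None,fx=4,fy=4,interpolation=cv2.INTER_CUBIC))
E
```

```text
(no output)
```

View pics/tiltz2.png

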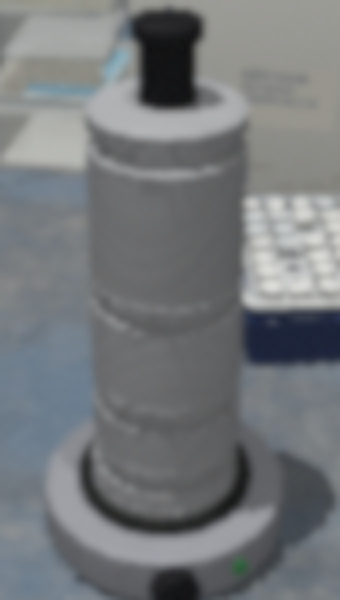

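The zoomed view shows all four grooves level and even, with the cover flush. Robot and gripper are clear of everything, so I hand in.

```bash
python3 -c "
from rig import r
print(r.state()['t'],r.state()['contact_force']); r.sign_off()"
```

```text
51.0417 [-0.36338621  0.36596808  0.84857724]
the job is handed in; nothing more can be done
```

The sieve tower is built on the shaker and handed in at about 51 s of the 109 s allowed. I worked bottom up, one piece at a time: fine, medium, coarse, then the cover.

- **Seating:** each piece stopped within 0.3 mm of its fully seated height. Tool heights, measured against expected: fine 37.5 / 37.6 mm, medium 70.4 / 70.4, coarse 121.2 / 121.3, cover 185.9 / 186.1.
- **Force:** the wrist-force readings I took while pressing were at most about 17 N.
- **Final pictures:** the tower is straight, the grooves between pieces are even and the cover is flush. The timer, well plate and marker look unmoved, and nothing tipped or fell. The gripper was clear of everything at hand-in.
- **Small disagreements:** the wrist-camera outlines sat 1–2 px (1–2 mm) off in places, and the tool shifted up to about 1.5 mm sideways while the cover went in. The tapered feet took this up, and no check failed.

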